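# Open the filter unit: press the snap tab, push the cover off

### The job

Open the bench filter unit: press the orange snap tab down with the fingertips until the white cover pops forward, then push the cover by its blue ridge off its seat, all the way along to the end stop of the unit's rest, leaving it lying flat there with the filter uncovered. Only press and push: do not lift or carry the cover, and leave the jar, the bottle and the timer where they stand.

Things in the scene. Friction and masses are not known exactly. Their poses are not given: they have to be found in the camera images.
- filter_unit: Grey fixed filter unit, 98 x 248 mm, 41 mm high; origin: centre of its underside. The cover slides along its +y. From -y to +y: orange tab (y -118 to -94 mm), seat over the filter (-85 to 5), open rest (5 to 113), then the end stop. The cover runs on ledges 30 mm high, between walls 40 mm high, 80 mm apart; lips over the seat (tops z 41, 68 mm between) hold it down. Spring housings beside the tab: tops z 36.
- tab_top (a point): Centre of the top of the orange tab pad, 30 mm (unit x) by 24 mm (unit y), 48 mm above the worktop when out. Its barb stands in a window of the cover and blocks it. It goes straight down 8 mm against a spring (2 N at first, 4 N at the end, and up to 4 N of friction besides).
- snap_tab (a joint): Travel of the snap tab, m: 0 out, 0.008 fully in. The cover is released at about 0.0055. It springs back when let go.
- cover: Loose white cover, plate 76 (x) x 90 (y) x 5 mm, about 90 g; origin: centre of its underside, axes as the unit's. Seated it is at unit y -40 mm, z 30 mm. With the tab fully in, spring pins pop it about 13 mm to the unit's +y within half a second; it stays released when the tab comes up behind it. It slides with under 3 N. Against the end stop it is at y +68 mm.
- ridge (a point): Middle of the ridge's face on the -y side, the face to push. The ridge is 50 mm long (x), 8 mm thick (y), and stands 16 mm over the cover plate; this point is half-way up, 8 mm over the plate's top, 43 mm above the worktop.
- jar: Bystander: clear glass sample jar with black cap, 45 mm wide, 61 mm high; origin at the centre of its underside.
- amber_bottle: Bystander: small brown bottle with a black cap, 32 mm wide, 77 mm high; origin at the centre of its underside.
- timer: Bystander: white kitchen-style timer, 58 x 62 x 20 mm; origin at the centre of its underside.
Mind the look-alikes: they are no part of the job. What is shaped like the cover but purple or yellow is not meant.

How it is judged:
By the outcome, as a careful person would: the job done as asked, in the order asked, and still so for the second after the job is handed in, with the robot touching nothing.
It also fails if it takes over 38 s, if anything falls off the work surface, if the arm or the gripper's body presses on something with over 40 N, if the wrist force passes 120 N, or if a joint passes its speed limit or range.

### The arm

A 6-joint arm with a two-finger parallel gripper is mounted at the origin on a cart in front of the work surface, level with it; the furniture and walls round the work are solid. World frame = base frame: x ahead of the robot, y to its left, z up, the work surface at z = 0. Lengths are in m, angles in rad, forces in N, time in s.
With the tool pointing down it reaches from about 0.325 to 0.775 m from the base axis. Payload 9.3 kg.
Tool frame: the origin (TCP) lies on the centre line of the jaws, within the pads' length; the fingertips stand 19 mm ahead of it and the grasp point (between the pads) is the TCP; z points along the fingers, y is the direction in which the jaws open and shut (so a half turn about z gives the same grasp; the last joint's range is limited). The gripper opens to 85 mm and grips with 20 to 120 N. Pads are 22 mm wide; open, the fingers measure 114 mm over their backs; the gripper's body (76 mm by 85 mm) begins 54 mm behind the grasp point. The pads swing forward as they close: fully open they stand 13 mm farther back than shut.
Start: joints at [-1.287, 0.259, 0.021, 1.334, 0, 1.418], TCP at [0.233, -0.498, 0.25] pointing down, gripper open.
Joint ranges: [-3.04, 3.04], [-0.91, 1.82], [-1.04, 1.36], [-1.92, 1.95], [-1.52, 1.45], [-3.14, 3.14]. Speed limits (rad/s): [2.22, 2.22, 2.79, 3.14, 3.14, 3.14].

### API

Orientations are given as a unit quaternion [w, x, y, z].
In Python, from cell import r, optics gives the robot as it stands.
- The arm moves only by the tool carry_out, never from a script. Its argument "rows" is a list that holds one entry, the list of rows, each a list of 6 numbers: the shift along the tool's x, y, z in cm, then the turn, a rotation vector about the tool's x, y, z in degrees. In form: [[[tx, ty, tz, rx, ry, rz], ...]]. A call has 1 to 10 rows; each row shifts and turns the pose as measured when the row begins, along the tool's axes as they then stand; what a row does not reach is not made up. A row lasts 1/10 s, in which the tool goes at most 50 mm and 8.59 degrees, less where a joint would pass 70% of its speed; a pose out of reach is approached as far as the arm can. A call with a gripper value outside its range is refused whole. "fingers" is the opening, from 0 (shut) to 1 (fully open), set as the call begins (left out, the last holds). The fingers move at their own pace and stop on an object; "squeeze" is the grip in N (left out, the last holds). Time passes only in rows, so rows that do not move let the fingers close. It gives the time, the measured TCP pose, the force and the opening at its end, in the units of the state.
- r.state(): the state, without advancing time (a new reading comes with each control period).
- optics.grab_frame(name): name is "side" or "top" or "wrist"; returns the picture (400x640x3 uint8, red, green, blue); there is no depth.
- optics.camera_model(name): a dict with "intrinsics" (3x3 intrinsics, pixels), "R" (3x3) and "t" (3): a world point X has camera coordinates R X + t; the wrist camera has in their place "hand_eye" (4x4, takes a point from camera to tool coordinates, whose origin is the TCP and whose axes are the flange's). Camera axes: x right, y down, z forward; pixel columns grow to the right and rows downward; lengths in m; the calibration is good to about 2 mm. A picture is of the moment at which its call begins: read the wrist's pose just before it. camera_model takes no time and is no camera call.
- r.job_done(): hands the job in, once; it reports no verdict.
The state is a dict: "time_s": time; "qpos": joint angles; "joint_velocities": joint speeds; "joint_torque": joint torques, N m; "eef_pos": TCP position; "eef_rot": TCP orientation; "contact_force": force on the tool from outside, world axes, zero at the start; "torque": the same for the moment, N m; "finger_gap": finger opening in m.
Only numpy, scipy, OpenCV 4.12 (cv2) and the standard library are available. Lean on these libraries where they do the work, as an engineer would, in place of code of your own. Each camera call takes 0.05 s, during which the arm holds its last target. There are 200 camera calls.

## Working session

There is one attempt and no reset: what is moved stays moved. The work goes in short steps, Python scripts to look and compute and a tool call to move; the robot and the scene stay as the last step left them, time stands still between calls to the robot, and variables do not carry over. Pictures are saved under pics/ and viewed, about 8 in all and at most 12, crops included, and the job is handed in when it is done.

Besides the shell and the picture viewer there is one more tool, called after ">>>" as name(argument=value, ...) on one line, values as JSON. carry_out: Moves the arm, as the interface text tells. Its arguments: {"type":"object","properties":{"rows":{"type":"array"},"fingers":{"type":"number"},"squeeze":{"type":"number"}},"required":["rows"]}

```bash
mkdir -p pics; ls; python3 - <<'E'
from cell import r, optics
import cv2,numpy as np
s=r.state();print(s['time_s'],s['eef_pos'],s['eef_rot'],s['contact_force'],s['finger_gap'])
for n in('top','side'):
    m=optics.camera_model(n);print(n,np.array(m['intrinsics']).tolist(),np.round(m['R'],4).tolist(),np.round(m['t'],4).tolist())
    cv2.imwrite(f'pics/{n}0.png',optics.grab_frame(n)[:,:,::-1])
print(np.round(optics.camera_model('wrist')['hand_eye'],4).tolist())
E
```

```text
pics
0.0 [ 0.2325888  -0.498114    0.24966889] [-6.55137501e-04  9.76245320e-01  2.16667126e-01 -6.01817697e-05] [-0.78239576  0.10320487  0.20184607] 0.08532071194543578
top [[496.86992525443753, 0.0, 318.955826656213], [0.0, 496.86992525443753, 202.04989329411222], [0.0, 0.0, 1.0]] [[0.0248, -0.9996, 0.0127], [-0.9955, -0.0258, -0.0914], [0.0917, -0.0104, -0.9957]] [0.0099, 0.5176, 1.2907]
side [[386.52821923083513, 0.0, 320.5356804581054], [0.0, 386.52821923083513, 199.8543058759109], [0.0, 0.0, 1.0]] [[-0.9784, -0.206, 0.0184], [-0.1396, 0.592, -0.7938], [0.1526, -0.7792, -0.608]] [0.512, 0.1088, 0.9693]
[[0.0002, -0.9653, -0.2612, 0.0669], [1.0, 0.0001, 0.0004, -0.0001], [-0.0004, -0.2612, 0.9653, -0.1235], [0.0, 0.0, 0.0, 1.0]]
```

View pics/top0.png

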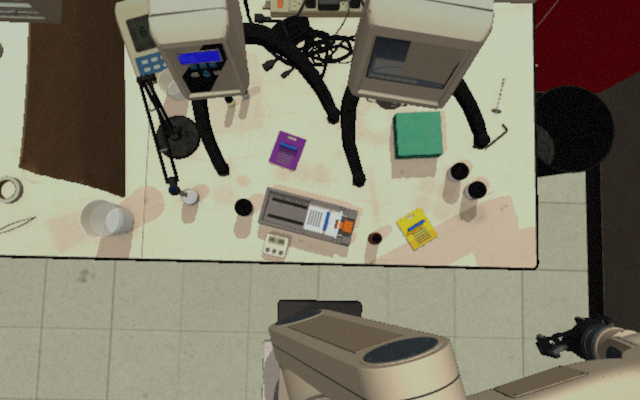

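View pics/side0.png

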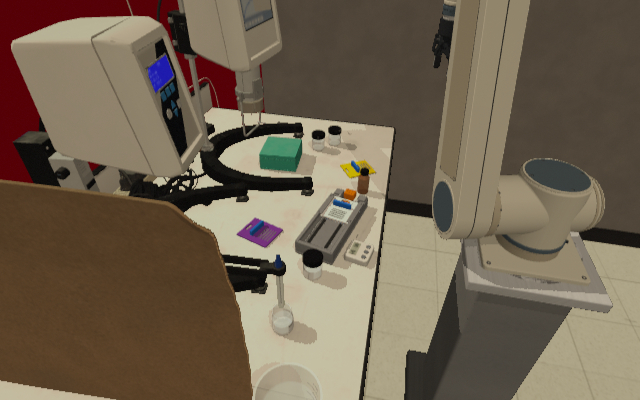

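Top picture: the grey unit is at about (308,216), with its orange tab at (346,227) and the white cover with blue ridge at (322,218). The look-alikes are a purple cover (287,150) and a yellow one (416,230). The jar is at (244,207), the bottle at (375,239) and the timer at (276,245). I choose the white cover inside the grey unit and will check it in a close crop.

```bash
cat > h.py <<'E'
from cell import r, optics
import cv2,numpy as np
from scipy.spatial.transform import Rotation as Ro
def cam(n,s=None):
    m=optics.camera_model(n);K=np.array(m['intrinsics'])
    if n!='wrist': return K,np.array(m['R']),np.array(m['t'])
    q=s['eef_rot'];T=np.eye(4);T[:3,:3]=Ro.from_quat([q[1],q[2],q[3],q[0]]).as_matrix();T[:3,3]=s['eef_pos']
    C=np.linalg.inv(T@np.array(m['hand_eye']));return K,C[:3,:3],C[:3,3]
def px2w(c,uv,z):
    K,R,t=c;d=R.T@np.linalg.inv(K)@[uv[0],uv[1],1];o=-R.T@t
    return o+d*(z-o[2])/d[2]
def w2px(c,X):
    K,R,t=c;p=K@(R@np.array(X)+t);return p[:2]/p[2]
def blobs(im,lo,hi,amin=15):
    m=cv2.inRange(cv2.cvtColor(im,cv2.COLOR_RGB2HSV),lo,hi)
    n,_,st,ce=cv2.connectedComponentsWithStats(m)
    return [(ce[i].round(1).tolist(),st[i].tolist()) for i in range(1,n) if st[i][4]>=amin]
E
python3 - <<'E'
from h import *
im=cv2.imread('pics/top0.png');rgb=im[:,:,::-1].copy()
c=cam('top')
print('orange',o:=blobs(rgb,(5,150,120),(20,255,255)));print('blue',blobs(rgb,(95,120,80),(125,255,255),8))
for b,_ in o: print(px2w(c,b,.048))
for n,uv,z in(('jar',(244,207),.061),('bottle',(375,239),.077),('timer',(276,245),.02),('ucornTL',(267,188),.04),('BL',(260,224),.04),('TR',(357,212),.036),('BR',(351,244),.036)): print(n,px2w(c,uv,z).round(3))
cv2.imwrite('pics/c1.png',cv2.resize(im[175:265,230:390],None,fx=5,fy=5,interpolation=cv2.INTER_CUBIC))
E
```

```text
orange [([279.5, 3.5], [278, 0, 4, 8, 32]), ([346.2, 226.0], [339, 220, 15, 13, 130])]
blue [([199.2, 57.2], [178, 50, 43, 15, 457]), ([149.2, 63.5], [136, 53, 31, 23, 240]), ([287.6, 145.9], [279, 142, 18, 9, 62]), ([326.0, 220.9], [323, 212, 7, 18, 39]), ([415.6, 225.0], [408, 220, 16, 11, 44])]
[1.04880733 0.14274951 0.048     ]
[ 0.45461615 -0.04871319  0.048     ]
jar [0.496 0.215 0.061]
bottle [ 0.422 -0.12   0.077]
timer [0.401 0.133 0.02 ]
ucornTL [0.549 0.16  0.04 ]
BL [0.454 0.175 0.04 ]
TR [ 0.493 -0.077  0.036]
BR [ 0.409 -0.063  0.036]
```

View pics/c1.png

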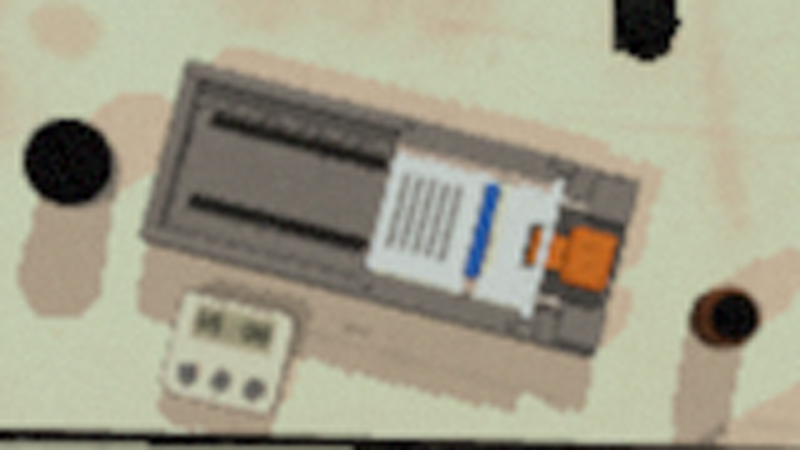

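Crop: this is the right one, a white cover with a vertical blue ridge at crop (482,230), held in the grey unit. The orange pad is at crop (593,259), full-frame (348.6,226.8). The corners give an outline of about 245 x 95 mm, which matches the description. The unit's +y points to world (0.21,0.98), the tab is at about (0.453,-0.054) and the bottle is about 70 mm behind it. I'll move above the tab with the fingers shut, then turn so that tool x lies along the unit's +y.

>>> carry_out(rows=[[[3.9,-3.1,0,0,0,0],[3.9,-3.1,0,0,0,0],[3.9,-3.1,0,0,0,0],[3.9,-3.1,0,0,0,0],[3.9,-3.1,0,0,0,0],[3.9,-3.1,0,0,0,0],[3.9,-3.1,0,0,0,0],[3.9,-3.1,0,0,0,0],[3.9,-3.1,0,0,0,0],[3.9,-3.1,0,0,0,0]]], fingers=0)

```text
time_s: 1.1
eef_pos: [0.4543, -0.0516, 0.2471]
eef_rot: [-0.003, 0.977, 0.211, -0.001]
contact_force: [0.9, -1.3, 0.3]
finger_gap: -0.0
```

>>> carry_out(rows=[[[0,0,0,0,0,-7.6],[0,0,0,0,0,-7.6],[0,0,0,0,0,-7.6],[0,0,0,0,0,-7.6],[0,0,0,0,0,-7.6],[0,0,0,0,0,-7.6],[0,0,0,0,0,-7.6],[0,0,0,0,0,0]]])

```text
time_s: 1.9
eef_pos: [0.4552, -0.0427, 0.2446]
eef_rot: [-0.005, 0.765, 0.644, -0.0]
contact_force: [-0.9, -0.3, 1.1]
finger_gap: -0.0
```

```bash
python3 - <<'E'
from h import *
s=r.state();c=cam('wrist',s);im=optics.grab_frame('wrist');cv2.imwrite('pics/w1.png',im[:,:,::-1])
q=s['eef_rot'];M=Ro.from_quat([q[1],q[2],q[3],q[0]]).as_matrix()
print(s['time_s'],s['eef_pos'],M.round(3).tolist(),s['finger_gap'],s['contact_force'])
for b in blobs(im,(5,150,100),(20,255,255),100): print('or',b,px2w(c,b[0],.048).round(4))
for b in blobs(im,(100,120,60),(125,255,255),100): print('bl',b,px2w(c,b[0],.051).round(4))
E
```

```text
1.9 [ 0.45521214 -0.04265447  0.24461616] [[0.169, 0.986, -0.008], [0.986, -0.169, 0.008], [0.006, -0.009, -1.0]] -1.4287441770898211e-05 [-0.85961736 -0.3412028   1.05143804]
or ([320.4, 187.1], [306, 170, 29, 32, 753]) [ 0.455  -0.0475  0.048 ]
bl ([500.3, 9.7], [494, 0, 14, 22, 173]) [0.6439 0.0883 0.051 ]
bl ([323.4, 136.5], [300, 132, 48, 10, 368]) [0.4668 0.004  0.051 ]
```

View pics/w1.png

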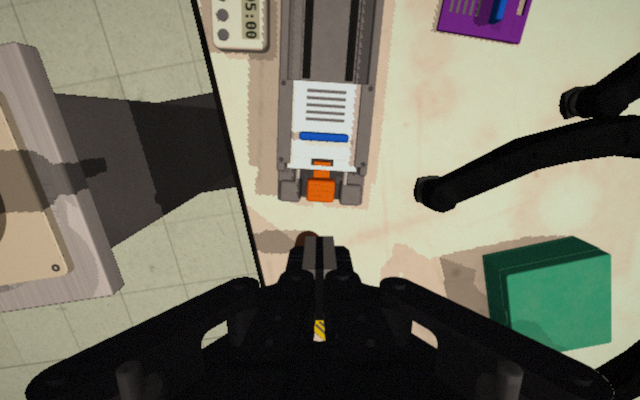

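Wrist picture: the orange pad is centred at about (321,190), the blue ridge at (323,136). The shut fingertips are at (319,250), with the bottle behind them at (308,240). The yaw error is about 2°.

```bash
python3 - <<'E'
from h import *
s=r.state();c=cam('wrist',s);p=np.array(s['eef_pos'])
q=s['eef_rot'];M=Ro.from_quat([q[1],q[2],q[3],q[0]]).as_matrix()
im=cv2.imread('pics/w1.png')[:,:,::-1].copy()
t=px2w(c,(321,190),.048);k=px2w(c,(323.4,136.5),.051);kt=px2w(cam('top'),(326.4,221),.051);tt=px2w(cam('top'),(348.6,226.8),.048)
print('tab',t,tt,'ridge',k,kt,'yaw',np.degrees(np.arctan2(*(k-t)[1::-1])),np.degrees(np.arctan2(*(kt-tt)[1::-1])),np.linalg.norm((k-t)[:2]))
print('pad size',px2w(c,(334,190),.048)-px2w(c,(306,190),.048),px2w(c,(321,201),.048)-px2w(c,(321,179),.048))
tab=(t+tt)/2;print('tool shift cm',(M.T@(tab+[0,0,.019+.012]-p)*100).round(2))
E
```

```text
tab [ 0.45505909 -0.05068405  0.048     ] [ 0.45270526 -0.05496357  0.048     ] ridge [0.46704127 0.00391564 0.051     ] [0.46608815 0.00287567 0.051     ] yaw 77.62236090154501 76.97211477317333 0.055898998548178126
pad size [ 0.02925587 -0.00510467  0.        ] [-0.00411564 -0.02357942  0.        ]
tool shift cm [-1.13  0.19 16.55]
```

>>> carry_out(rows=[[[-0.4,0.1,4,0,0,2.8],[-0.4,0.1,4,0,0,0],[-0.3,0,4,0,0,0],[0,0,3,0,0,0],[0,0,0,0,0,0],[0,0,0,0,0,0]]])

```text
time_s: 2.55
eef_pos: [0.4547, -0.0534, 0.0915]
eef_rot: [-0.004, 0.79, 0.613, 0.0]
contact_force: [-0.2, -0.1, -0.3]
finger_gap: 0.0004
```

```bash
python3 - <<'E'
from h import *
s=r.state();c=cam('wrist',s);p=np.array(s['eef_pos']);im=optics.grab_frame('wrist')
q=s['eef_rot'];M=Ro.from_quat([q[1],q[2],q[3],q[0]]).as_matrix()
cv2.imwrite('pics/w2.png',cv2.resize(im[60:300,200:440,::-1],None,fx=2.4,fy=2.4))
print(p,M.round(3).tolist(),s['contact_force'],'tip px',w2px(c,p+M[:,2]*.019))
for b in blobs(im,(5,150,80),(20,255,255),100): print('or',b,px2w(c,b[0],.048).round(4))
for b in blobs(im,(100,120,50),(125,255,255),100): print('bl',b,px2w(c,b[0],.051).round(4))
E
```

```text
[ 0.454735   -0.05336914  0.09147918] [[0.247, 0.969, -0.004], [0.969, -0.247, 0.007], [0.005, -0.006, -1.0]] [-0.17560541 -0.12504979 -0.25600008] tip px [317.86811585 254.24331855]
or ([315.2, 181.1], [300, 177, 31, 9, 266]) [ 0.4611 -0.0215  0.048 ]
or ([315.7, 219.8], [290, 194, 53, 54, 2077]) [ 0.4557 -0.0433  0.048 ]
bl ([313.5, 133.3], [267, 126, 94, 16, 1383]) [0.4667 0.0037 0.051 ]
```

View pics/w2.png

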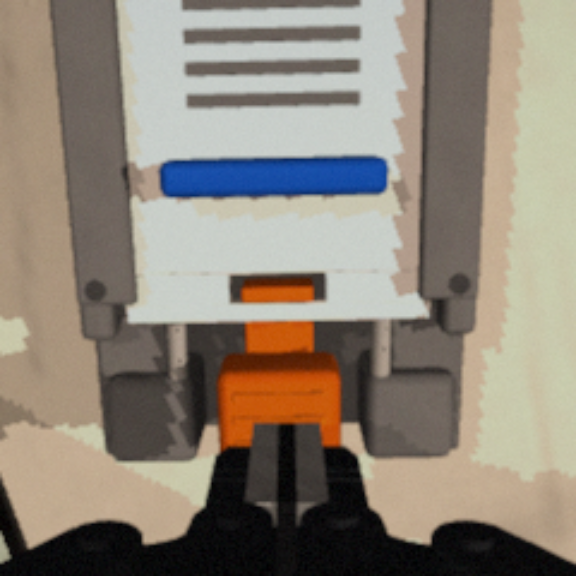

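Crop: the pad spans cols 220-340 with its front edge at row 357, and the fingertips are centred over it at (287,430) but about 4 mm too far back. I'll correct that and press.

>>> carry_out(rows=[[[0.4,0,1.2,0,0,0],[0,0,0.8,0,0,0],[0,0,0.3,0,0,0],[0,0,0.3,0,0,0],[0,0,0.2,0,0,0]]])

```text
time_s: 3.1
eef_pos: [0.4585, -0.0494, 0.0657]
eef_rot: [-0.001, 0.79, 0.613, 0.003]
contact_force: [-0.9, -0.2, 2.9]
finger_gap: 0.0001
```

>>> carry_out(rows=[[[0,-0.1,0.3,0,0,0],[0,-0.1,0.3,0,0,0],[0,0,0.3,0,0,0]]])

```text
time_s: 3.4
eef_pos: [0.4585, -0.0495, 0.0582]
eef_rot: [0.002, 0.79, 0.613, 0.004]
contact_force: [-14.9, 4.5, 55.1]
finger_gap: -0.0002
```

>>> carry_out(rows=[[[0,0,0.2,0,0,0],[0,0,0.2,0,0,0],[0,0,0.2,0,0,0]]])

```text
time_s: 3.7
eef_pos: [0.4583, -0.0494, 0.0586]
eef_rot: [0.004, 0.79, 0.613, 0.006]
contact_force: [-9.6, 2.8, 33.3]
finger_gap: 0.0001
```

The tab is bottomed out (z fell by 7.5 mm, then the force rose). I'll ease off slightly and look at the cover.

>>> carry_out(rows=[[[0,0,-0.1,0,0,0],[0,0,0,0,0,0],[0,0,0,0,0,0],[0,0,0,0,0,0],[0,0,0,0,0,0]]])

```text
time_s: 4.2
eef_pos: [0.4581, -0.0494, 0.0607]
eef_rot: [0.005, 0.79, 0.613, 0.006]
contact_force: [1.2, 0.2, 3.7]
finger_gap: -0.0002
```

```bash
python3 - <<'E'
from h import *
s=r.state();c=cam('wrist',s);im=optics.grab_frame('wrist');print(s['eef_pos'],s['contact_force'])
for b in blobs(im,(100,120,50),(125,255,255),100): print('bl',b,px2w(c,b[0],.051).round(4))
E
```

```text
[ 0.4580796  -0.04936822  0.06067542] [1.19019363 0.19393172 3.65046586]
bl ([304.9, 117.0], [246, 107, 118, 21, 2174]) [0.4696 0.0162 0.051 ]
bl ([307.9, 174.6], [285, 173, 47, 4, 138]) [ 0.4645 -0.0075  0.051 ]
```

The ridge moved 12.8 mm along +y, so the cover has popped. I'll lift off the tab, advance to about 5 mm behind the ridge, and lower there.

>>> carry_out(rows=[[[0,0,-1.5,0,0,0],[0,0,-1.5,0,0,0],[2.3,-0.2,0,0,0,0],[2.3,-0.1,0,0,0,0],[0,0,0,0,0,0],[0,0,0,0,0,0]]])

```text
time_s: 4.85
eef_pos: [0.4642, -0.0029, 0.089]
eef_rot: [0.002, 0.791, 0.612, 0.004]
contact_force: [-1.2, -1.1, 0.5]
finger_gap: 0.0002
```

```bash
python3 - <<'E'
from h import *
s=r.state();c=cam('wrist',s);p=np.array(s['eef_pos']);im=optics.grab_frame('wrist')
q=s['eef_rot'];M=Ro.from_quat([q[1],q[2],q[3],q[0]]).as_matrix()
cv2.imwrite('pics/w3.png',cv2.resize(im[60:300,200:440,::-1],None,fx=2,fy=2))
print(p,M.round(3).tolist(),s['contact_force'])
for b in blobs(im,(100,120,50),(125,255,255),200):
    k=px2w(c,b[0],.051);print('bl',b,k.round(4),'tool cm',(M.T@(k-p)*100).round(2))
E
```

```text
[ 0.46421334 -0.00293296  0.08900439] [[0.25, 0.968, 0.008], [0.968, -0.25, 0.002], [0.004, 0.007, -1.0]] [-1.20819872 -1.0849161   0.53402509]
bl ([318.3, 202.2], [274, 193, 90, 20, 1592]) [0.4701 0.0181 0.051 ] tool cm [2.17 0.02 3.81]
```

View pics/w3.png

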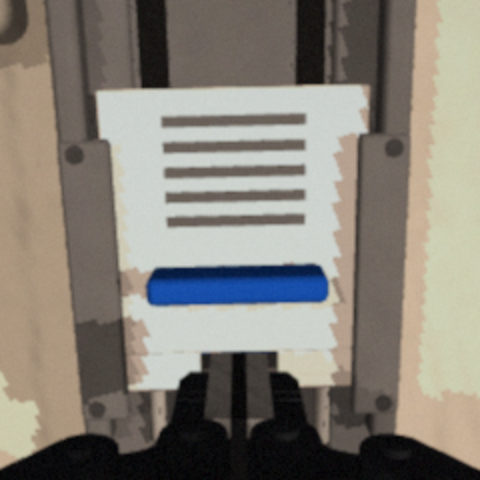

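The tips are centred behind the ridge, with a gap of about 7 mm. Going down and then pushing.

>>> carry_out(rows=[[[0,0,1.2,0,0,-2],[0,0,1.1,0,0,0],[0,0,0.5,0,0,0],[0,0,0,0,0,0],[0.3,0,0,0,0,0],[0.3,0,0,0,0,0],[0.3,0,0,0,0,0]]])

```text
time_s: 5.6
eef_pos: [0.4658, 0.0038, 0.0593]
eef_rot: [0.001, 0.781, 0.624, 0.003]
contact_force: [-0.9, -1.0, -0.8]
finger_gap: 0.0002
```

>>> carry_out(rows=[[[0.8,0,-0.1,0,0,0],[1,0,0,0,0,0],[1,0,0,0,0,0],[1,0,0,0,0,0]]])

```text
time_s: 6.0
eef_pos: [0.4752, 0.0436, 0.0613]
eef_rot: [0.002, 0.782, 0.624, 0.003]
contact_force: [-0.1, -0.8, -1.3]
finger_gap: 0.0002
```

>>> carry_out(rows=[[[1,0,0,0,0,0],[1,0,0,0,0,0],[1,0,0,0,0,0],[0.5,0,0,0,0,0]]])

```text
time_s: 6.4
eef_pos: [0.4837, 0.0823, 0.0613]
eef_rot: [0.002, 0.781, 0.624, 0.003]
contact_force: [0.2, -1.3, 0.1]
finger_gap: 0.0001
```

```bash
python3 - <<'E'
from h import *
s=r.state();c=cam('wrist',s);p=np.array(s['eef_pos']);im=optics.grab_frame('wrist')
q=s['eef_rot'];M=Ro.from_quat([q[1],q[2],q[3],q[0]]).as_matrix()
cv2.imwrite('pics/w4.png',im[:,:,::-1])
print(p,M.round(3).tolist(),s['contact_force'])
for b in blobs(im,(100,120,50),(125,255,255),200):
    k=px2w(c,b[0],.051);print('bl',b,k.round(4),'tool cm',(M.T@(k-p)*100).round(2))
E
```

```text
[0.48369751 0.08227944 0.06134849] [[0.22, 0.975, 0.007], [0.975, -0.22, 0.001], [0.003, 0.007, -1.0]] [ 0.19813203 -1.30603395  0.11975817]
bl ([633.0, 146.1], [617, 115, 23, 49, 456]) [0.6284 0.1052 0.051 ] tool cm [ 5.42 13.6   1.14]
bl ([319.8, 226.2], [267, 215, 107, 24, 2380]) [0.4886 0.0996 0.051 ] tool cm [1.8  0.09 1.04]
```

View pics/w4.png

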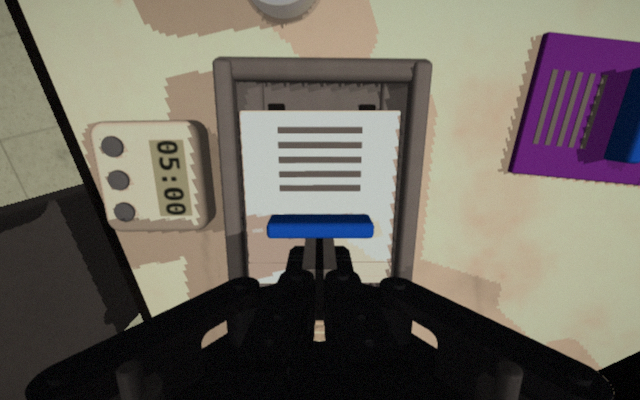

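The cover is sliding straight. Its front edge is at row 110 and the end stop at row 82, so about 13 mm remains.

>>> carry_out(rows=[[[0.6,0,0,0,0,0],[0.4,0,0,0,0,0],[0.3,0,0,0,0,0]]])

```text
time_s: 6.75
eef_pos: [0.486, 0.0948, 0.0612]
eef_rot: [0.003, 0.781, 0.624, 0.002]
contact_force: [-6.1, -19.1, 8.7]
finger_gap: 0.0001
```

>>> carry_out(rows=[[[0.2,0,0,0,0,0],[0.2,0,0,0,0,0]]])

```text
time_s: 6.95
eef_pos: [0.4859, 0.0948, 0.0614]
eef_rot: [0.006, 0.782, 0.623, -0.002]
contact_force: [-2.7, -11.9, 4.1]
finger_gap: 0.0001
```

The end stop has been reached: 12-20 N with no further travel. I'll back off, retreat upward, and check.

>>> carry_out(rows=[[[-0.6,0,0,0,0,0],[-0.4,0,0,0,0,0],[0,0,-3,0,0,0],[0,0,-4,0,0,0],[0,0,-4,0,0,0],[-4,0,-4,0,0,0],[-4,0,0,0,0,0],[-4,0,0,0,0,0],[0,0,0,0,0,0]]])

```text
time_s: 7.85
eef_pos: [0.4566, -0.0295, 0.2133]
eef_rot: [0.005, 0.782, 0.624, -0.001]
contact_force: [-0.0, -0.5, -0.4]
finger_gap: -0.0
```

```bash
python3 - <<'E'
from h import *
s=r.state();c=cam('wrist',s);p=np.array(s['eef_pos']);im=optics.grab_frame('wrist')
cv2.imwrite('pics/w5.png',im[:,:,::-1])
print(s['time_s'],p,s['contact_force'])
for b in blobs(im,(100,120,50),(125,255,255),150):
    k=px2w(c,b[0],.051);print('bl',b,k.round(4))
E
```

```text
7.85 [ 0.45663642 -0.02946777  0.2133079 ] [-0.01689932 -0.47031197 -0.41445645]
bl ([502.2, 6.3], [494, 0, 18, 15, 201]) [0.638  0.0849 0.051 ]
bl ([319.8, 20.1], [290, 14, 60, 14, 783]) [0.4905 0.1078 0.051 ]
bl ([320.1, 130.8], [291, 102, 58, 63, 611]) [0.4711 0.021  0.051 ]
```

View pics/w5.png

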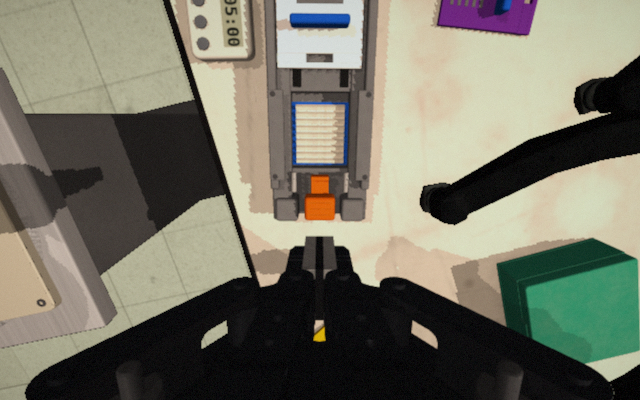

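Wrist picture: the filter is uncovered at (320,135), the tab is back out at (320,205), and the cover lies flat on the rest with its ridge at (320,20). The ridge travelled about 107 mm, against 108 expected. One last top view for the end stop and the bystanders.

```bash
python3 - <<'E'
from h import *
im=optics.grab_frame('top')[:,:,::-1]
a=cv2.imread('pics/top0.png')
cv2.imwrite('pics/t2.png',np.vstack([cv2.resize(i[180:262,230:390],None,fx=3.5,fy=3.5,interpolation=cv2.INTER_CUBIC) for i in(a,im)]))
E
```

```text
(no output)
```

View pics/t2.png

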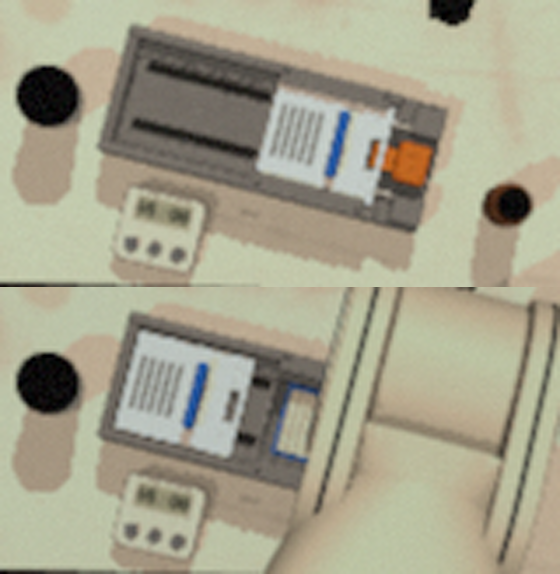

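The cover is against the end stop and lying flat. The jar and timer have not moved. The arm hides the bottle in this view, but nothing came near it.

```bash
python3 -c "
from cell import r
print(r.job_done())"
```

```text
the job is handed in; nothing more can be done
None
```

The filter unit is open and the job is handed in, at about 8 s on the robot's clock. I pressed the orange tab fully in with shut fingertips and the cover popped forward 12.8 mm. I then pushed it by the blue ridge along to the end stop, and backed the arm clear.

**Last checks:**
- **Cover:** it lies flat against the end stop with the filter uncovered. The ridge travelled about 107 mm against 108 mm expected, which is within calibration.
- **End stop:** the push force rose to about 20 N and the cover went no further.
- **Tab:** it has sprung back out, and the robot touches nothing.
- **Jar and timer:** they had not moved in the final top view.
- **Bottle:** the arm hid it in the final top view, so I could not confirm it directly. The arm's path stayed clear of it.
- **Tab press force:** it peaked at about 57 N at the wrist when the tab bottomed out. That was through the fingertips and below the 120 N wrist limit, but harder than intended.

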